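# Find the soft corner of a jig plate and shim it

## Robot

A 6-joint arm with a two-finger parallel gripper is mounted at the origin on a cart in front of the work surface, level with it; the furniture and walls round the work are solid. World frame = base frame: x ahead of the robot, y to its left, z up, the work surface at z = 0. Lengths are in m, angles in rad, forces in N, time in s.
With the tool pointing down it reaches from about 0.35 to 0.85 m from the base axis. Payload 8.1 kg.
Tool frame: the origin (TCP) lies at the very end of the fingers, on their centre line; the grasp point (between the pads) lies robot.grip_point_offset behind it (robot.grip_point_offset is the distance from the TCP to the grasp point, in m); z points along the fingers, y is the line along which they close (so a half turn about z gives the same grasp; the last joint's range is limited). The gripper opens to 93 mm and grips with 3 to 60 N. Pads are 15 mm wide; open, the fingers measure 128 mm over their backs; the gripper's body (75 mm by 188 mm) begins 65 mm behind the grasp point.
Start: joints at [-1.287, 0.13, 1.488, -0, 1.523, -0.085], TCP at [0.216, -0.56, 0.198] pointing down, gripper open.
Joint ranges: [-2.96, 2.96], [-0.89, 2.26], [0.02, 2.5], [-1.34, 4.48], [0, 2.73], [-2.66, 2.66]. Speed limits (rad/s): [2.39, 2.39, 2.79, 3.14, 3.14, 3.14].

## Interface

Orientations are given as a rotation vector (axis times angle).
In Python, from plant import robot, eyes gives the robot as it stands. The module is installed in compiled form; this text tells all that it offers.
- The arm moves only by the tool apply_moves, never from a script. Its argument "steps" is one flat list of numbers, 7 for each row, row after row: the shift along the tool's x, y, z in units of 30 mm (1.0 is 30 mm), then the turn, a rotation vector about the tool's x, y, z in units of 6 degrees (1.0 is 6 degrees), then the opening in per cent of the stroke, from 0 (shut) to 100 (fully open). In form: [dx, dy, dz, ax, ay, az, fingers, dx, dy, dz, ax, ay, az, fingers, ...]. A call has 1 to 12 rows; each row shifts and turns the commanded pose from where the row before left it, along the tool's axes as they then stand; what a row does not reach is not made up. A row lasts 1/12 s, in which the tool goes at most 41.7 mm and 7.16 degrees, less where a joint would pass 70% of its speed; a pose out of reach is approached as far as the arm can. A call is refused whole if a number of a shift passes 1 or a number of a turn 1, either way. A call with a gripper value outside its range is refused whole. The fingers move at their own pace and stop on an object; "grip_force" is the grip in N (left out, the last holds). Time passes only in rows, so rows that do not move let the fingers close. It gives the time, the measured TCP pose, the force, the opening and the grip force at its end, in the units of the state.
- robot.read_state(): the state, without advancing time (a new reading comes with each control period).
- eyes.read_camera(name): name is "scene" or "side" or "wrist"; returns the picture (384x512x3 uint8, red, green, blue); there is no depth.
- eyes.calibration(name): a dict with "K" (3x3 intrinsics, pixels), "R" (3x3) and "t" (3): a world point X has camera coordinates R X + t. Camera axes: x right, y down, z forward; pixel columns grow to the right and rows downward; lengths in m; the calibration is good to about 2 mm. A picture is of the moment at which its call begins: read the wrist's pose just before it. calibration takes no time and is no camera call; for the wrist camera it gives the pose at the moment of the call.
- robot.close_job(): hands the job in; it is judged then, once.
Trained networks look in the newest picture that a camera, given by its name, has taken for a name from the list of things; names that differ only in an ending like _2 or _b are one class to them, and where a whole thing is asked for, a point or a joint stands for the part that bears it (a point fixed in the world has none). Each returns a list of dicts, best first, with "conf" (0 to 1); they miss things now and then, are a little off and sometimes report something else, mostly with a low value. They report only what shows in the picture. A call takes as long as a camera call.
- eyes.search_frame(camera, thing): "rect" ([left, top, width, height] in pixels, round what is visible of it).
- eyes.place_of(camera, thing): "xy" ([column, row] in pixels: a listed point, or the origin of a listed thing).
The state is a dict: "t": time; "q": joint angles; "dq": joint speeds; "joint_torque": joint torques, N m; "tool_pos": TCP position; "orientation": TCP orientation; "force": force on the tool from outside, world axes, zero at the start; "wrist_torque": the same for the moment, N m; "opening": finger opening in m; "gripper_force": force on a finger pad.
Only numpy, scipy, OpenCV 4.12 (cv2) and the standard library are available. Lean on these libraries where they do the work, as an engineer would, in place of code of your own. Each camera call takes 0.05 s, during which the arm holds its last target. There are 200 camera calls.

## Task

The board jig plate rocks on its sub-plate because one of its four rests has gone soft. Press on the plate's corners with closed fingertips until you find the one that sinks, then press that corner's fold-down shim flat - only that one, the other three stay up - and press firmly on the same corner once more to check that it now stands firm on its shim. Pick nothing up, and leave the plate and the things beside it where they are.

Things in the scene. Friction and masses are not known exactly. Their poses are not given: they have to be found in the camera images.
- base: dark steel sub-plate, 120 x 276 x 8 mm, fixed to the table; origin at the centre of its underside, x across its short side (away from the robot), y along its long side (to the left), z up. It carries four low locating blocks round the jig plate and a fold-down shim at each corner of the jig plate.
- plate: aluminium jig plate, 104 x 170 x 6 mm, 0.6 kg, a circuit board in a black nest in its middle. It lies loose, level and in line with the sub-plate on four round rubber-topped rests, one under each corner spot; top face 33.9 mm above the table, highest part 47 mm. Origin at the centre of its underside, axes as the sub-plate's.
- plate_mid (a point): centre of the jig plate, level with its top face (under the board). Three of the plate's rests are hard. One, a different one each time and not to be told by eye, has gone soft: its corner sinks about 3 mm under 3 N onto a hard stop and springs back when let go; the other corners do not sink.
- corner_nl (a point): corner spot to press, near left corner: on the jig plate's top face right above that corner's rest, 12 mm in from the plate's long edge and 25 mm in from its end; bare metal out to the edges and 16 mm inward, to the nest
- corner_nr (a point): corner spot to press, near right corner: on the jig plate's top face right above that corner's rest, 12 mm in from the plate's long edge and 25 mm in from its end; bare metal out to the edges and 16 mm inward, to the nest
- corner_fl (a point): corner spot to press, far left corner: on the jig plate's top face right above that corner's rest, 12 mm in from the plate's long edge and 25 mm in from its end; bare metal out to the edges and 16 mm inward, to the nest
- corner_fr (a point): corner spot to press, far right corner: on the jig plate's top face right above that corner's rest, 12 mm in from the plate's long edge and 25 mm in from its end; bare metal out to the edges and 16 mm inward, to the nest
- fold_nl (a joint): fold-down shim of the near left corner, a steel leaf 22 x 57 x 3 mm that points out past the plate's end (to the sub-plate's +y), hinged on a pin along the sub-plate's x. 0: leaf up at 45 degrees, its cam clear of the plate. 0.785: leaf flat on its stop, its cam filling the space under that corner but for 0.7 mm. Needs about 3 N on the leaf; stays where it is left.
- tab_nl (a point): point on the upper face of the near left shim's leaf, 40 mm from its pin, by the finger ribs: leaf up, 43 mm above the table and 27 mm outward of the pin; leaf flat, 15.5 mm above the table and 40 mm outward
- shim_nl: the near left shim: the leaf and, on its inner end under the plate's edge, an eccentric steel cam 18 mm wide; origin on its pin, which is 14 mm above the table, 3 mm inside the plate's end (82 mm in y and 40 mm in x from the middle). With the leaf flat the cam carries a load put on that corner only if that corner's rest is the soft one.
- fold_nr (a joint): fold-down shim of the near right corner, a steel leaf 22 x 57 x 3 mm that points out past the plate's end (to the sub-plate's -y), hinged on a pin along the sub-plate's x. 0: leaf up at 45 degrees, its cam clear of the plate. 0.785: leaf flat on its stop, its cam filling the space under that corner but for 0.7 mm. Needs about 3 N on the leaf; stays where it is left.
- tab_nr (a point): point on the upper face of the near right shim's leaf, 40 mm from its pin, by the finger ribs: leaf up, 43 mm above the table and 27 mm outward of the pin; leaf flat, 15.5 mm above the table and 40 mm outward
- shim_nr: the near right shim: the leaf and, on its inner end under the plate's edge, an eccentric steel cam 18 mm wide; origin on its pin, which is 14 mm above the table, 3 mm inside the plate's end (82 mm in y and 40 mm in x from the middle). With the leaf flat the cam carries a load put on that corner only if that corner's rest is the soft one.
- fold_fl (a joint): fold-down shim of the far left corner, a steel leaf 22 x 57 x 3 mm that points out past the plate's end (to the sub-plate's +y), hinged on a pin along the sub-plate's x. 0: leaf up at 45 degrees, its cam clear of the plate. 0.785: leaf flat on its stop, its cam filling the space under that corner but for 0.7 mm. Needs about 3 N on the leaf; stays where it is left.
- tab_fl (a point): point on the upper face of the far left shim's leaf, 40 mm from its pin, by the finger ribs: leaf up, 43 mm above the table and 27 mm outward of the pin; leaf flat, 15.5 mm above the table and 40 mm outward
- shim_fl: the far left shim: the leaf and, on its inner end under the plate's edge, an eccentric steel cam 18 mm wide; origin on its pin, which is 14 mm above the table, 3 mm inside the plate's end (82 mm in y and 40 mm in x from the middle). With the leaf flat the cam carries a load put on that corner only if that corner's rest is the soft one.
- fold_fr (a joint): fold-down shim of the far right corner, a steel leaf 22 x 57 x 3 mm that points out past the plate's end (to the sub-plate's -y), hinged on a pin along the sub-plate's x. 0: leaf up at 45 degrees, its cam clear of the plate. 0.785: leaf flat on its stop, its cam filling the space under that corner but for 0.7 mm. Needs about 3 N on the leaf; stays where it is left.
- tab_fr (a point): point on the upper face of the far right shim's leaf, 40 mm from its pin, by the finger ribs: leaf up, 43 mm above the table and 27 mm outward of the pin; leaf flat, 15.5 mm above the table and 40 mm outward
- shim_fr: the far right shim: the leaf and, on its inner end under the plate's edge, an eccentric steel cam 18 mm wide; origin on its pin, which is 14 mm above the table, 3 mm inside the plate's end (82 mm in y and 40 mm in x from the middle). With the leaf flat the cam carries a load put on that corner only if that corner's rest is the soft one.
- tweezers: steel tweezers, 14 x 118 x 9 mm, lying left of the sub-plate; bystander; origin under the middle
- tape: roll of amber tape lying flat, 60 mm across, 12 mm high, left of the sub-plate; bystander; origin under the middle
- driver: precision screwdriver, 10 x 100 x 10 mm, lying in front of the sub-plate; bystander; origin under the middle

How it is judged:
On the way, in this order (a step that is already met when the one before it is completed fails the run):
1. the soft corner has been pressed down until the plate tilts (angle between plate's own z axis and vertical above 0.03 rad), for 0.1 s.
2. one shim has been pressed flat, the other three still stand up, nothing presses on the plate (((value of joint fold_nl above 0.72 rad and value of joint each of fold_nr, fold_fl, fold_fr below 0.3 rad) or (value of joint fold_nr above 0.72 rad and value of joint each of fold_nl, fold_fl, fold_fr below 0.3 rad) or (value of joint fold_fl above 0.72 rad and value of joint each of fold_nl, fold_nr, fold_fr below 0.3 rad) or (value of joint fold_fr above 0.72 rad and value of joint each of fold_nl, fold_nr, fold_fl below 0.3 rad)) and angle between plate's own z axis and vertical below 0.015 rad and contact force between the fingers and plate below 0.5 N), for 0.2 s.
3. the shimmed corner has been pressed with at least 3 N and its shim carries the load, the plate staying level (((value of joint fold_nl above 0.72 rad and value of joint each of fold_nr, fold_fl, fold_fr below 0.3 rad and contact force between the fingers and plate above 3 N and contact force between shim_nl and plate above 0.8 N and angle between plate's own z axis and vertical below 0.02 rad) or (value of joint fold_nr above 0.72 rad and value of joint each of fold_nl, fold_fl, fold_fr below 0.3 rad and contact force between the fingers and plate above 3 N and contact force between shim_nr and plate above 0.8 N and angle between plate's own z axis and vertical below 0.02 rad) or (value of joint fold_fl above 0.72 rad and value of joint each of fold_nl, fold_nr, fold_fr below 0.3 rad and contact force between the fingers and plate above 3 N and contact force between shim_fl and plate above 0.8 N and angle between plate's own z axis and vertical below 0.02 rad) or (value of joint fold_fr above 0.72 rad and value of joint each of fold_nl, fold_nr, fold_fl below 0.3 rad and contact force between the fingers and plate above 3 N and contact force between shim_fr and plate above 0.8 N and angle between plate's own z axis and vertical below 0.02 rad))), for 0.2 s.
At the end, for the whole second after the job is handed in: Exactly one shim, that of the soft corner, lies flat (joint above 0.72 rad) and the other three stand up (below 0.3 rad); the plate is level within 0.015 rad, at rest and within 6 mm of where it stood; tweezers, tape and screwdriver within 15 mm of where they lay (((value of joint fold_nl above 0.72 rad and value of joint each of fold_nr, fold_fl, fold_fr below 0.3 rad) or (value of joint fold_nr above 0.72 rad and value of joint each of fold_nl, fold_fl, fold_fr below 0.3 rad) or (value of joint fold_fl above 0.72 rad and value of joint each of fold_nl, fold_nr, fold_fr below 0.3 rad) or (value of joint fold_fr above 0.72 rad and value of joint each of fold_nl, fold_nr, fold_fl below 0.3 rad)) and angle between plate's own z axis and vertical below 0.015 rad and distance of plate_mid from where it was at the start of the episode below 0.006 m and linear speed of plate below 0.02 m/s and distance of each of tweezers, tape, driver from where it was at the start of the episode below 0.015 m); the robot touches nothing.
It fails at once if the jig plate is lifted (height (world z) of plate_mid above 0.042 m).
It fails at once if a bystander is lifted or carried ((height (world z) of tweezers above 0.03 m or distance of tweezers from where it was at the start of the episode above 0.03 m) or (height (world z) of tape above 0.03 m or distance of tape from where it was at the start of the episode above 0.03 m) or (height (world z) of driver above 0.03 m or distance of driver from where it was at the start of the episode above 0.03 m)).
It also fails if it takes over 58 s, if anything falls off the work surface, if the arm or the gripper's body presses on something with over 40 N, if the wrist force passes 120 N, or if a joint passes its speed limit or range.

## Working session

There is one attempt and no reset: what is moved stays moved. The work goes in short steps, Python scripts to look and compute and a tool call to move; the robot and the scene stay as the last step left them, time stands still between calls to the robot, and variables do not carry over. Pictures are saved under pics/ and viewed, at most 10 in all, crops included, and the job is handed in when it is done.

Besides the shell and the picture viewer there is one more tool, called after ">>>" as name(argument=value, ...) on one line, values as JSON. apply_moves: Moves the arm, as the interface text tells. Its arguments: {"type":"object","properties":{"steps":{"type":"array"},"grip_force":{"type":"number"}},"required":["steps"]}

```bash
mkdir -p pics
cat > h.py <<'E'
import numpy as np, cv2
from plant import robot, eyes
from scipy.spatial.transform import Rotation as Rn
def ray(cam,uv,z):
    c=eyes.calibration(cam);K,R,t=[np.array(c[k]) for k in("K","R","t")]
    d=R.T@np.linalg.inv(K)@np.array([uv[0],uv[1],1.]);o=-R.T@t
    return o+d*(z-o[2])/d[2]
def save(cam,name):
    im=eyes.read_camera(cam);cv2.imwrite(f"pics/{name}.png",cv2.cvtColor(im,cv2.COLOR_RGB2BGR))
def go(target,yaw=None):
    s=robot.read_state();R=Rn.from_rotvec(s["orientation"]).as_matrix()
    return R.T@(np.array(target)-s["tool_pos"])/0.03
E
python3 - <<'E'
from h import *
s=robot.read_state();print(s["t"],s["tool_pos"],s["orientation"],Rn.from_rotvec(s["orientation"]).as_matrix().round(3),s["force"])
for cam in("scene","side"):
    save(cam,cam+"0")
    for n,z in[("plate_mid",.0339),("corner_nl",.0339),("corner_nr",.0339),("corner_fl",.0339),("corner_fr",.0339),("tab_nl",.043),("tab_nr",.043),("tab_fl",.043),("tab_fr",.043),("driver",0)]:
        r=eyes.place_of(cam,n)
        for q in r[:2]: print(cam,n,round(q["conf"],2),np.round(q["xy"]),ray(cam,q["xy"],z).round(4))
print(robot.read_state()["t"])
E
```

```text
0.0 [ 0.21614448 -0.55906346  0.19649545] [-3.08653645e+00 -5.75677596e-01  2.83362708e-04] [[ 0.933  0.36  -0.001]
 [ 0.36  -0.933  0.002]
 [ 0.    -0.002 -1.   ]] [-0.45456489 -0.3121603  -1.69054966]
scene plate_mid 0.92 [292. 196.] [0.4626 0.1911 0.0339]
scene corner_nl 0.61 [285. 220.] [0.4143 0.2382 0.0339]
scene corner_nl 0.42 [319. 161.] [0.5278 0.0809 0.0339]
scene corner_nr 0.96 [326. 190.] [0.4448 0.1193 0.0339]
scene corner_fl 0.83 [262. 199.] [0.4855 0.2507 0.0339]
scene corner_fr 0.69 [212. 237.] [0.4442 0.3811 0.0339]
scene corner_fr 0.58 [303. 173.] [0.5122 0.1331 0.0339]
scene tab_nl 0.56 [270. 229.] [0.4015 0.2788 0.043 ]
scene tab_nr 0.64 [347. 181.] [0.4388 0.0718 0.043 ]
scene tab_fl 0.69 [244. 210.] [0.4699 0.3    0.043 ]
scene tab_fl 0.56 [301. 176.] [0.4988 0.1482 0.043 ]
scene tab_fr 0.43 [317. 160.] [0.5246 0.0892 0.043 ]
scene tab_fr 0.37 [294. 195.] [0.4582 0.191  0.043 ]
scene driver 0.49 [350. 214.] [0.3898 0.0937 0.    ]
scene driver 0.37 [318. 162.] [0.5564 0.0605 0.    ]
side plate_mid 0.71 [278. 170.] [0.4602 0.1831 0.0339]
side corner_nl 0.68 [288. 190.] [0.406  0.2394 0.0339]
side corner_nr 0.85 [295. 160.] [0.4401 0.1264 0.0339]
side corner_nr 0.43 [210. 246.] [0.4784 0.4752 0.0339]
side corner_fl 0.75 [257. 181.] [0.4896 0.2468 0.0339]
side corner_fr 0.67 [267. 154.] [0.5136 0.1417 0.0339]
side tab_nl 0.44 [282. 193.] [0.4109 0.266  0.043 ]
side tab_nr 0.6 [300. 144.] [0.4519 0.0685 0.043 ]
side tab_fl 0.45 [250. 196.] [0.4732 0.3093 0.043 ]
side driver 0.57 [316. 170.] [0.3855 0.1009 0.    ]
1.1
```

View pics/scene0.png

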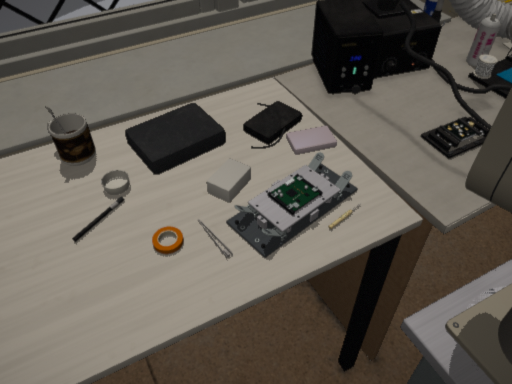

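The scene view shows the jig assembly at about (293,200), with all four leaves up. The driver is at (345,217), the tweezers at (215,238) and the tape at (168,240). I'll move above the plate with closed fingers and take a closer look.

>>> apply_moves(steps=[0.8,-0.8,-0.2,0,0,0.1,0,0.8,-0.8,-0.2,0,0,0.1,0,0.8,-0.8,-0.2,0,0,0.1,0,0.8,-0.8,-0.2,0,0,0.1,0,0.8,-0.8,-0.2,0,0,0.1,0,0.8,-0.8,-0.2,0,0,0.1,0,0.8,-0.8,-0.2,0,0,0.1,0,0.8,-0.8,-0.2,0,0,0.1,0,0.8,-0.8,-0.2,0,0,0.1,0,0.8,-0.8,-0.2,0,0,0.1,0,0.8,-0.8,-0.2,0,0,0.1,0,0.8,-0.8,-0.2,0,0,0.1,0], grip_force=10)

```text
t: 2.1
tool_pos: [0.4027, -0.196, 0.2702]
orientation: [3.118, 0.38, 0.001]
force: [0.2, -0.1, 0.2]
opening: 0.018
gripper_force: 0.0
```

Run:
```python
from h import *
s=robot.read_state();print(s["t"],s["tool_pos"],Rn.from_rotvec(s["orientation"]).as_matrix().round(3),s["opening"],go([.43,.18,.26]))
c=eyes.calibration("wrist");R=np.array(c["R"]);print("cam pos",-R.T@np.array(c["t"]),"axis",R[2])
```

```text
2.1 [ 0.40268619 -0.19600843  0.27016112] [[ 0.971  0.24   0.001]
 [ 0.24  -0.971 -0.   ]
 [ 0.001  0.001 -1.   ]] 0.01799169961204769 [  3.89285928 -11.94862751   0.33330806]
cam pos [ 0.4724263  -0.17826924  0.45701468] axis [-0.25158516 -0.06171658 -0.9658654 ]
```

>>> apply_moves(steps=[0.35,-1,0,0,0,0,0,0.35,-1,0,0,0,0,0,0.35,-1,0,0,0,0,0,0.35,-1,0,0,0,0,0,0.35,-1,0,0,0,0,0,0.35,-1,0,0,0,0,0,0.35,-1,0,0,0,0,0,0.35,-1,0,0,0,0,0,0.35,-1,0,0,0,0,0,0.35,-1,0,0,0,0,0,0.3,-1,0,0,0,0,0,0,0,0,0,0,0,0])

```text
t: 3.1
tool_pos: [0.4329, 0.1548, 0.2695]
orientation: [-3.116, -0.387, -0.0]
force: [0.8, 0.2, -0.2]
opening: 0.0002
gripper_force: 0.0
```

Run:
```python
from h import *
save("wrist","w1")
s=robot.read_state();print(s["t"],s["tool_pos"],s["opening"],s["dq"])
W=[];L=[]
loc={"plate_mid":(0,0),"corner_nl":(-40,60),"corner_nr":(-40,-60),"corner_fl":(40,60),"corner_fr":(40,-60),"tab_nl":(-40,109),"tab_nr":(-40,-109),"tab_fl":(40,109),"tab_fr":(40,-109)}
for n,l in loc.items():
    z=.043 if n[0]=="t" else .0339
    for q in eyes.place_of("wrist",n)[:2]: print(n,l,round(q["conf"],2),np.round(q["xy"]),ray("wrist",q["xy"],z).round(4))
```

```text
3.15 [0.43297227 0.15259679 0.26946326] 0.00074280721189498 [-0.05861491 -0.01879157  0.01366133 -0.02152412  0.00845206 -0.04224441]
plate_mid (0, 0) 0.73 [243. 142.] [0.4589 0.1852 0.0339]
plate_mid (0, 0) 0.35 [316. 112.] [0.5298 0.088  0.0339]
corner_nr (-40, -60) 0.73 [283. 167.] [0.4359 0.1114 0.0339]
corner_fl (40, 60) 0.71 [206. 113.] [0.4877 0.2487 0.0339]
corner_fr (40, -60) 0.67 [284. 116.] [0.5135 0.1307 0.0339]
tab_nl (-40, 109) 0.64 [172. 164.] [0.4005 0.2845 0.043 ]
tab_nl (-40, 109) 0.33 [139. 110.] [0.469  0.3441 0.043 ]
tab_nr (-40, -109) 0.87 [315. 165.] [0.4518 0.0648 0.043 ]
tab_fl (40, 109) 0.74 [173. 112.] [0.4782 0.2951 0.043 ]
tab_fr (40, -109) 0.98 [318. 115.] [0.526  0.0827 0.043 ]
```

View pics/w1.png

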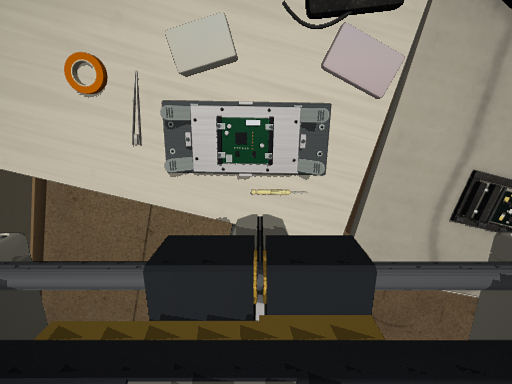

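The wrist view shows the plate centred at about (245,140), almost in line with the image, with leaves at (175,112), (175,164), (315,115) and (315,165). The driver is at (278,192). Next I'll fit the pose.

```bash
cat > fit.py <<'E'
from h import *
from scipy.optimize import least_squares
O=[(0,0,.4589,.1852),(-40,-60,.4359,.1114),(40,60,.4877,.2487),(40,-60,.5135,.1307),(-40,109,.4005,.2845),(-40,-109,.4518,.0648),(40,109,.4782,.2951),(40,-109,.526,.0827),
(0,0,.4626,.1911),(-40,60,.4143,.2382),(-40,-60,.4448,.1193),(40,60,.4855,.2507),(0,0,.4602,.1831),(-40,60,.406,.2394),(-40,-60,.4401,.1264),(40,60,.4896,.2468),(40,-60,.5136,.1417)]
O=np.array(O)
f=lambda p:np.c_[p[0]+np.cos(p[2])*O[:,0]/1e3-np.sin(p[2])*O[:,1]/1e3-O[:,2],p[1]+np.sin(p[2])*O[:,0]/1e3+np.cos(p[2])*O[:,1]/1e3-O[:,3]].ravel()
r=least_squares(f,[.46,.187,.23],loss="soft_l1",f_scale=.004);p=r.x
if __name__=="__main__":
    print(p.round(4));print((f(p).reshape(-1,2)*1e3).round(1).tolist())
P=lambda x,y:np.array([p[0]+np.cos(p[2])*x-np.sin(p[2])*y,p[1]+np.sin(p[2])*x+np.cos(p[2])*y])
C={"nl":(-.04,.06),"nr":(-.04,-.06),"fl":(.04,.06),"fr":(.04,-.06)}
E
python3 - <<'E'
import runpy;runpy.run_path("fit.py",run_name="__main__")
from fit import *
s=robot.read_state();R=Rn.from_rotvec(s["orientation"]).as_matrix();print("yaw",np.arctan2(R[1,0],R[0,0]))
for k,c in C.items(): print(k,P(*c).round(4),go([*P(*c),.06]).round(2))
E
```

```text
[0.4626 0.1842 0.2184]
[[3.7, -1.0], [0.7, 5.6], [1.0, 2.8], [1.2, 3.6], [-0.5, -2.5], [-4.6, 4.4], [-0.1, 4.2], [-0.7, 3.8], [0.0, -6.9], [-3.7, -4.1], [-8.2, -2.3], [3.2, 0.8], [2.4, 1.1], [4.6, -5.3], [-3.5, -9.4], [-0.9, 4.7], [1.1, -7.4]]
yaw 0.24164668988840593
nl [0.4106 0.2341] [-0.07 -2.92  6.99]
nr [0.4366 0.117 ] [-0.16  1.07  6.99]
fl [0.4887 0.2515] [ 2.6  -2.86  6.99]
fr [0.5147 0.1343] [2.51 1.14 6.99]
```

>>> apply_moves(steps=[0,0.2,0.9,0,0,0.2,0,0,0.2,1,0,0,0,0,0,0.2,1,0,0,0,0,-0.05,0.2,1,0,0,0,0,-0.05,0.2,1,0,0,0,0,-0.05,0.05,0.9,0,0,0,0,0,0,0.3,0,0,0,0,0,0,0,0,0,0,0,0,0,0,0,0,0,0])

```text
t: 4.35
tool_pos: [0.4364, 0.1185, 0.0874]
orientation: [-3.122, -0.348, -0.0]
force: [-0.1, 0.3, 0.6]
opening: 0.0006
gripper_force: 0.0
```

Run:
```python
from fit import *
s=robot.read_state();print(s["t"],s["tool_pos"],s["force"],go([*P(*C["nr"]),.04]).round(2))
save("wrist","w2")
for n in ["plate_mid","corner_nl","corner_nr","corner_fl","corner_fr","tab_nl","tab_nr","tab_fl","tab_fr"]:
    z=.043 if n[0]=="t" else .0339
    for q in eyes.place_of("wrist",n)[:1]: print(n,round(q["conf"],2),np.round(q["xy"]),ray("wrist",q["xy"],z).round(4))
for k,c in C.items(): print(k,P(*c).round(4))
```

```text
4.35 [0.43639103 0.11849685 0.08737033] [-0.06407408  0.30965237  0.6243348 ] [-0.    0.05  1.58]
plate_mid 0.8 [192. 152.] [0.4639 0.1882 0.0339]
corner_nl 0.79 [135. 198.] [0.4087 0.2352 0.0339]
corner_nr 0.58 [259. 194.] [0.4386 0.1199 0.0339]
corner_fl 0.59 [122. 106.] [0.4899 0.2547 0.0339]
corner_fr 0.65 [262. 107.] [0.5155 0.1349 0.0339]
tab_nl 0.95 [ 68. 201.] [0.3958 0.2898 0.043 ]
tab_nr 0.91 [315. 197.] [0.4487 0.0705 0.043 ]
tab_fl 0.64 [ 56. 107.] [0.4762 0.3028 0.043 ]
tab_fr 0.6 [320. 105.] [0.5266 0.0886 0.043 ]
nl [0.4106 0.2341]
nr [0.4366 0.117 ]
fl [0.4887 0.2515]
fr [0.5147 0.1343]
```

View pics/w2.png

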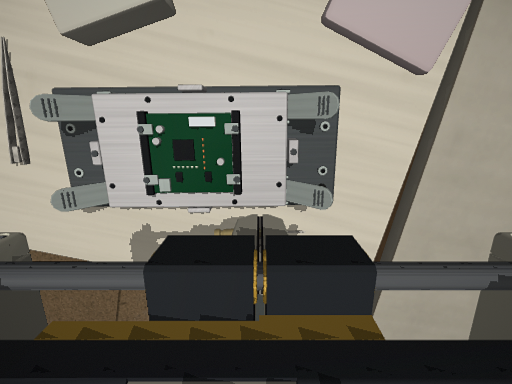

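>>> apply_moves(steps=[0.05,-0.05,0.8,0,0,0,0,0,0,0.7,0,0,0,0,0,0,0.2,0,0,0,0,0,0,0.1,0,0,0,0,0,0,0,0,0,0,0,0,0,0,0,0,0,0])

```text
t: 5.35
tool_pos: [0.4378, 0.1204, 0.0335]
orientation: [-3.122, -0.348, -0.002]
force: [0.2, -0.1, 0.5]
opening: 0.0007
gripper_force: 0.0
```

>>> apply_moves(steps=[0,0,0.05,0,0,0,0,0,0,0,0,0,0,0])

```text
t: 5.52
tool_pos: [0.438, 0.1204, 0.0319]
orientation: [-3.122, -0.348, -0.003]
force: [-0.2, 0.1, 0.2]
opening: 0.0009
gripper_force: 0.0
```

>>> apply_moves(steps=[0,0,0.05,0,0,0,0,0,0,0,0,0,0,0])

```text
t: 5.68
tool_pos: [0.4374, 0.1203, 0.0297]
orientation: [-3.122, -0.348, -0.001]
force: [-0.0, -0.8, -0.1]
opening: 0.0006
gripper_force: 0.0
```

>>> apply_moves(steps=[0,0,0.05,0,0,0,0,0,0,0,0,0,0,0])

```text
t: 5.85
tool_pos: [0.4371, 0.1203, 0.0279]
orientation: [3.122, 0.348, -0.0]
force: [-0.0, -0.2, 0.1]
opening: -0.0001
gripper_force: 0.0
```

Run:
```python
from h import *
for i in range(3):
    save("wrist","w3");s=robot.read_state();print(s["t"],s["tool_pos"],s["force"],s["joint_torque"][:3])
save("side","s3")
im=cv2.imread("pics/s3.png")[110:250,200:380];a=cv2.resize(im,None,fx=3,fy=3,interpolation=2)
b=cv2.imread("pics/w3.png");cv2.imwrite("pics/c3.png",np.vstack([a[:,:512],b])[:600] if 0 else np.hstack([cv2.resize(a,(400,311)),cv2.resize(b,(400,311))]))
```

```text
5.9 [0.43702937 0.12029632 0.02788921] [0.21709176 0.62649284 0.09093723] [-6.87466367e-03 -3.82630277e+01 -4.43108904e+01]
5.95 [0.43708317 0.12031801 0.02797902] [-0.07676549  0.28452734 -0.24758779] [-2.90112534e-03 -3.82005680e+01 -4.42179358e+01]
6.0 [0.43714429 0.12029607 0.02800153] [ 0.24241989 -0.4281863  -0.17460248] [ 8.15535386e-04 -3.81891096e+01 -4.42023039e+01]
```

View pics/c3.png

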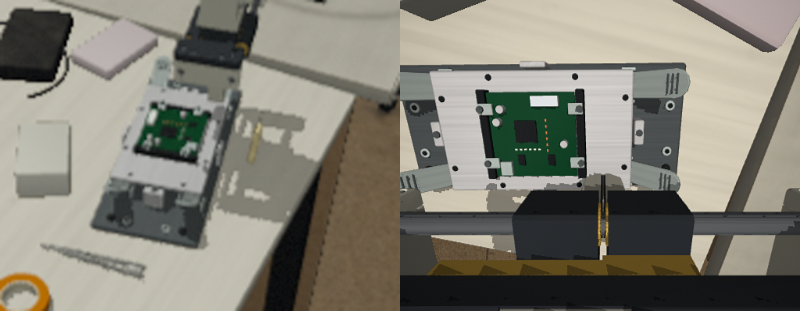

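The side view puts the gripper at the right near corner, and no force shows. I need to see where the fingertips are against the plate edge.

Run:
```python
from h import *
s=robot.read_state()
c=eyes.calibration("wrist");K,R,t=[np.array(c[k]) for k in("K","R","t")]
for X in (s["tool_pos"],s["tool_pos"]+[0,0,.006]):
    u=K@(R@X+t);print(u[:2]/u[2])
for n in ["corner_nr","corner_nl","corner_fr","tab_nr","tab_fr","plate_mid"]:
    z=.043 if n[0]=="t" else .0339
    for q in eyes.place_of("wrist",n)[:1]: print(n,round(q["conf"],2),np.round(q["xy"]),ray("wrist",q["xy"],z).round(4))
im=cv2.imread("pics/w3.png")[180:280,180:380];a=cv2.resize(im,None,fx=4,fy=4,interpolation=2)
b=cv2.imread("pics/s3.png")[110:180,230:330];b=cv2.resize(b,(400,280))
o=np.zeros((600,800,3),np.uint8);o[:400]=a;cv2.imwrite("pics/c4.png",np.vstack([a,cv2.copyMakeBorder(b[80:],0,0,0,400,0)]))
```

```text
[260.35356913 215.76328207]
[260.36658802 218.74298504]
corner_nr 0.96 [262. 217.] [0.4389 0.1198 0.0339]
corner_nl 0.82 [ 99. 221.] [0.4093 0.2351 0.0339]
corner_fr 0.6 [261. 104.] [0.5155 0.1376 0.0339]
tab_nr 0.93 [335. 221.] [0.4503 0.0702 0.043 ]
tab_fr 0.68 [ 17. 224.] [0.3994 0.2857 0.043 ]
plate_mid 0.88 [175. 166.] [0.4621 0.1863 0.0339]
```

View pics/c4.png

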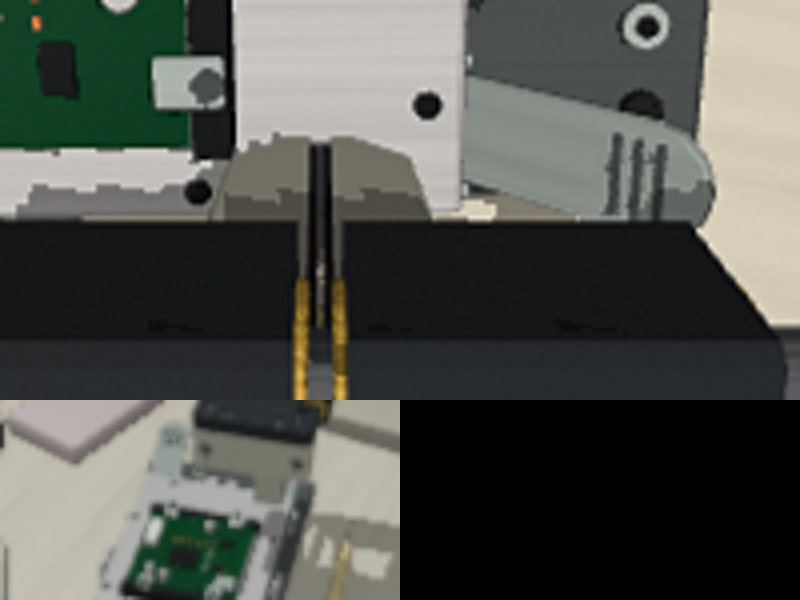

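>>> apply_moves(steps=[0,0,0.05,0,0,0,0,0,0,0,0,0,0,0])

```text
t: 6.52
tool_pos: [0.437, 0.1203, 0.0263]
orientation: [3.122, 0.348, -0.0]
force: [-0.7, -0.0, 0.0]
opening: 0.0002
gripper_force: 0.0
```

>>> apply_moves(steps=[0,0,0.05,0,0,0,0,0,0,0,0,0,0,0])

```text
t: 6.68
tool_pos: [0.437, 0.1202, 0.0247]
orientation: [3.122, 0.348, -0.001]
force: [0.2, 0.8, -0.2]
opening: 0.0005
gripper_force: 0.0
```

Run:
```python
from h import *
s=robot.read_state();print(s)
```

```text
{'t': 6.6833, 'q': array([ 1.55334352e-01, -1.11407764e-01,  2.06052184e+00, -3.65199627e-05,
        1.19292275e+00,  1.50398182e+00]), 'dq': array([ 0.00092819, -0.00218213, -0.00026602,  0.00109784,  0.00481862,
        0.00100327]), 'joint_torque': array([-1.23091016e-02, -3.85310948e+01, -4.44313502e+01,  1.93029799e-02,
       -1.66360773e-01,  1.29656023e-04]), 'tool_pos': array([0.43696175, 0.12023668, 0.02470818]), 'orientation': array([ 3.12217717e+00,  3.48248621e-01, -6.94646261e-04]), 'force': array([ 0.20021053,  0.76167082, -0.20805745]), 'wrist_torque': array([ 0.00560764, -0.00883382,  0.00902922]), 'gripper_force': 0.0, 'opening': 0.000511220288197963}
```

>>> apply_moves(steps=[0,0,0.07,0,0,0,0,0,0,0,0,0,0,0])

```text
t: 6.85
tool_pos: [0.4369, 0.1203, 0.0225]
orientation: [-3.122, -0.348, 0.001]
force: [0.5, 0.2, 1.1]
opening: 0.0007
gripper_force: 0.0
```

>>> apply_moves(steps=[0,0,0.07,0,0,0,0,0,0,0,0,0,0,0])

```text
t: 7.02
tool_pos: [0.4369, 0.1202, 0.0204]
orientation: [3.122, 0.348, -0.001]
force: [0.2, 0.1, -0.7]
opening: 0.0001
gripper_force: 0.0
```

Run:
```python
from h import *
s=robot.read_state();print(s["tool_pos"],s["force"],s["joint_torque"])
save("wrist","w5")
c=eyes.calibration("wrist");K,R,t=[np.array(c[k]) for k in("K","R","t")]
u=K@(R@s["tool_pos"]+t);print(u[:2]/u[2])
for n in ["corner_nr","tab_nr","tab_fr","plate_mid"]:
    z=.043 if n[0]=="t" else .0339
    for q in eyes.place_of("wrist",n)[:1]: print(n,round(q["conf"],2),np.round(q["xy"]),ray("wrist",q["xy"],z).round(4))
im=cv2.imread("pics/w5.png")[120:270,160:360];a=cv2.resize(im,None,fx=4,fy=4,interpolation=2)
cv2.imwrite("pics/c5.png",a)
```

```text
[0.43691388 0.12024175 0.02041547] [ 0.17569135  0.11079415 -0.68544437] [-1.62834971e-02 -3.87192249e+01 -4.43272662e+01  1.92504656e-02
 -2.01560799e-01  1.67733137e-04]
[260.40308169 215.75839517]
corner_nr 0.56 [261. 223.] [0.4371 0.12   0.0339]
tab_nr 0.94 [338. 225.] [0.4506 0.0703 0.043 ]
tab_fr 0.68 [345. 100.] [0.5274 0.0893 0.043 ]
plate_mid 0.75 [170. 167.] [0.4624 0.1874 0.0339]
```

View pics/c5.png

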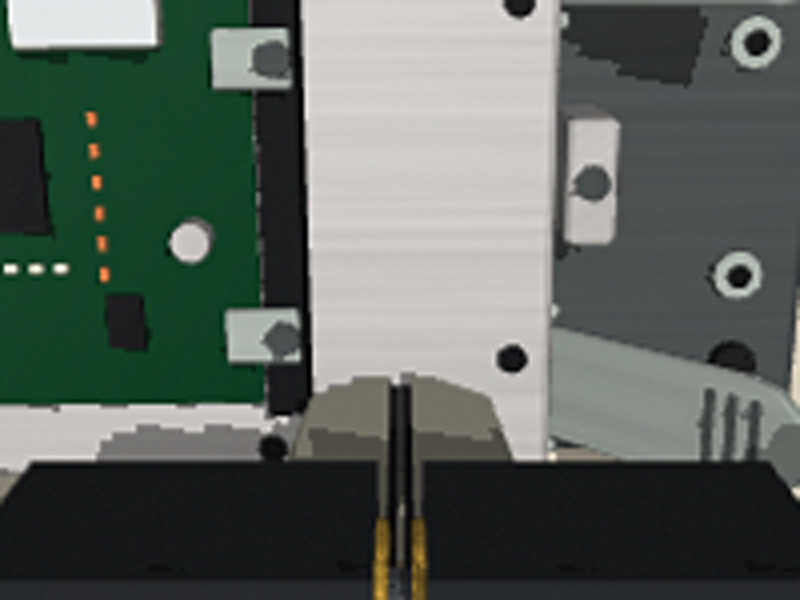

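The fingertips at (260,214) overlap the plate at the right spot, and the plate is still level. It looks like the closed tips end short of the nominal TCP. I'll keep going down in small steps.

>>> apply_moves(steps=[0,0,0.07,0,0,0,0,0,0,0,0,0,0,0])

```text
t: 7.43
tool_pos: [0.4371, 0.1203, 0.0185]
orientation: [3.122, 0.348, -0.0]
force: [0.3, -0.1, 0.2]
opening: 0.0005
gripper_force: 0.0
```

>>> apply_moves(steps=[0,0,0.07,0,0,0,0,0,0,0,0,0,0,0])

```text
t: 7.6
tool_pos: [0.4369, 0.1203, 0.0162]
orientation: [3.122, 0.348, -0.001]
force: [-0.5, -0.3, -0.4]
opening: 0.0002
gripper_force: 0.0
```

>>> apply_moves(steps=[0,0,0.05,0,0,0,0,0,0,0,0,0,0,0])

```text
t: 7.77
tool_pos: [0.437, 0.1203, 0.0148]
orientation: [3.122, 0.348, -0.001]
force: [-0.2, 0.7, -0.2]
opening: 0.0004
gripper_force: 0.0
```

>>> apply_moves(steps=[0,0,0.05,0,0,0,0,0,0,0,0,0,0,0])

```text
t: 7.93
tool_pos: [0.437, 0.1203, 0.0134]
orientation: [-3.122, -0.348, 0.001]
force: [-0.1, 0.3, -0.3]
opening: 0.0005
gripper_force: 0.0
```

>>> apply_moves(steps=[0,0,0.05,0,0,0,0,0,0,0,0,0,0,0])

```text
t: 8.1
tool_pos: [0.4373, 0.1203, 0.013]
orientation: [3.122, 0.348, -0.0]
force: [-4.4, -0.9, 10.0]
opening: 0.0005
gripper_force: 5.1
```

Run:
```python
from h import *
s=robot.read_state();print(s["tool_pos"],s["force"],robot.grip_point_offset)
save("side","s6");c=eyes.calibration("side");K,R,t=[np.array(c[k]) for k in("K","R","t")]
u=K@(R@s["tool_pos"]+t);u=u[:2]/u[2];print(u)
im=cv2.imread("pics/s6.png");x,y=int(u[0]),int(u[1])
print(x-50,y-50)
a=cv2.resize(im[y-50:y+25,x-50:x+50],(800,600),interpolation=2);cv2.imwrite("pics/c6.png",a)
```

```text
[0.43729185 0.1203421  0.01300568] [-4.37697385 -0.85859224  9.98207956] 0.0188
[296.00359943 164.52019089]
246 114
```

View pics/c6.png

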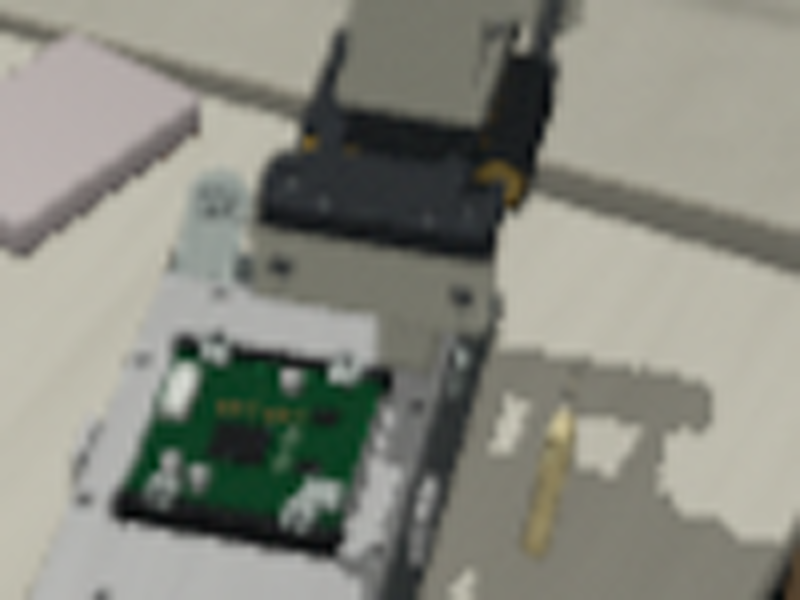

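Contact came at TCP z of about 0.0133, with 10 N and no give. The closed tips therefore end about 20 mm behind the TCP, and corner nr is hard. Next is nl.

>>> apply_moves(steps=[0,0,-0.7,0,0,0,0,-0.04,-1,0,0,0,-0.1,0,0,-1,0,0,0,0,0,0,-1,0,0,0,0,0,0,-1,0.2,0,0,0,0,0,0,0.36,0,0,0,0,0,0,0,0,0,0,0,0,0,0,0,0,0,0])

```text
t: 8.82
tool_pos: [0.4077, 0.2362, 0.0155]
orientation: [3.119, 0.366, -0.003]
force: [-0.4, 0.1, -0.5]
opening: 0.0004
gripper_force: 0.0
```

>>> apply_moves(steps=[0.05,0,0.05,0,0,0,0,0,0,0.05,0,0,0,0,0,0,0,0,0,0,0])

```text
t: 9.07
tool_pos: [0.4106, 0.2364, 0.0134]
orientation: [3.121, 0.362, 0.0]
force: [0.2, -0.9, -0.8]
opening: 0.0004
gripper_force: 0.0
```

>>> apply_moves(steps=[0,0,0.02,0,0,0,0,0,0,0,0,0,0,0])

```text
t: 9.23
tool_pos: [0.4106, 0.2368, 0.0131]
orientation: [3.12, 0.363, 0.001]
force: [1.3, -1.2, 1.4]
opening: 0.0006
gripper_force: 0.7
```

>>> apply_moves(steps=[0,0,0.03,0,0,0,0,0,0,0,0,0,0,0])

```text
t: 9.4
tool_pos: [0.4106, 0.2368, 0.013]
orientation: [3.12, 0.364, 0.001]
force: [-3.6, -4.9, 10.6]
opening: 0.0005
gripper_force: 5.8
```

>>> apply_moves(steps=[0,0,0.03,0,0,0,0,0,0,0,0,0,0,0])

```text
t: 9.57
tool_pos: [0.4107, 0.2368, 0.0129]
orientation: [3.12, 0.364, 0.001]
force: [-8.5, -6.1, 19.9]
opening: 0.0005
gripper_force: 10.5
```

nl is hard too. Next is fl.

>>> apply_moves(steps=[0,0,-0.9,0,0,0,0,0.9,0,0,0,0,0,0,0.9,0,0,0,0,0,0,0.87,0,0,0,0,0,0,0,0,0.4,0,0,0,0,0,0,0.32,0,0,0,0,0,0,0,0,0,0,0,0,0,0,0,0,0,0])

```text
t: 10.23
tool_pos: [0.486, 0.255, 0.0148]
orientation: [3.12, 0.365, -0.005]
force: [-1.1, -0.8, 0.3]
opening: 0.0005
gripper_force: 0.0
```

>>> apply_moves(steps=[0,0,0.05,0,0,0,0,0,0,0.05,0,0,0,0,0,0,0,0,0,0,0])

```text
t: 10.48
tool_pos: [0.4875, 0.2557, 0.0133]
orientation: [3.12, 0.365, -0.0]
force: [0.6, 0.1, 0.1]
opening: 0.0007
gripper_force: 0.0
```

>>> apply_moves(steps=[0,0,0.05,0,0,0,0,0,0,0,0,0,0,0])

```text
t: 10.65
tool_pos: [0.4879, 0.2558, 0.013]
orientation: [3.12, 0.365, -0.0]
force: [-5.7, -2.1, 8.8]
opening: 0.0005
gripper_force: 4.8
```

fl is hard, which leaves fr.

>>> apply_moves(steps=[0,0,-0.7,0,0,0,0,0,1,0,0,0,0,0,0,1,0,0,0,0,0,0,1,0,0,0,0,0,0,1,0.2,0,0,0,0,0,0,0.36,0,0,0,0,0,0,0,0,0,0,0,0,0,0,0,0,0,0])

```text
t: 11.32
tool_pos: [0.5148, 0.1391, 0.0154]
orientation: [-3.12, -0.363, 0.003]
force: [-0.0, -0.3, -0.3]
opening: 0.0001
gripper_force: 0.0
```

>>> apply_moves(steps=[0,0,0.05,0,0,0,0,0,0,0.05,0,0,0,0,0,0,0,0,0,0,0])

```text
t: 11.57
tool_pos: [0.5157, 0.1399, 0.0131]
orientation: [-3.12, -0.367, -0.001]
force: [0.8, 0.5, 0.9]
opening: 0.0005
gripper_force: 0.0
```

>>> apply_moves(steps=[0,0,0.05,0,0,0,0,0,0,0,0,0,0,0])

```text
t: 11.73
tool_pos: [0.5159, 0.1397, 0.0118]
orientation: [-3.12, -0.366, -0.001]
force: [-0.8, 2.2, 2.1]
opening: 0.0006
gripper_force: 1.3
```

>>> apply_moves(steps=[0,0,0.05,0,0,0,0,0,0,0,0,0,0,0])

```text
t: 11.9
tool_pos: [0.5162, 0.1395, 0.0105]
orientation: [-3.12, -0.365, -0.002]
force: [-1.3, 2.9, 3.7]
opening: 0.0004
gripper_force: 2.0
```

It sinks gradually, so fr is the soft corner. I'll press on to the hard stop.

>>> apply_moves(steps=[0,0,0.05,0,0,0,0,0,0,0.03,0,0,0,0,0,0,0,0,0,0,0])

```text
t: 12.15
tool_pos: [0.5165, 0.1395, 0.0099]
orientation: [-3.12, -0.365, -0.002]
force: [-9.7, 0.8, 21.1]
opening: 0.0005
gripper_force: 9.8
```

>>> apply_moves(steps=[0,0,0.03,0,0,0,0,0,0,0,0,0,0,0,0,0,0,0,0,0,0])

```text
t: 12.4
tool_pos: [0.5166, 0.1395, 0.0097]
orientation: [-3.12, -0.365, -0.002]
force: [-10.9, 0.4, 28.1]
opening: 0.0004
gripper_force: 13.1
```

The corner gave about 3.4 mm and then hit its stop at 28 N. Now I'll lift, go over the fr leaf and press it down.

>>> apply_moves(steps=[0,0,-0.7,0,0,0,0,0,0,-0.9,0,0,0,0,0,0.6,0,0,0,0,0,0,0.6,0,0,0,0,0,0,0.6,0,0,0,0,0,0,0,0,0,0,0,0,0,0,0,0,0,0,0])

```text
t: 12.98
tool_pos: [0.5281, 0.0857, 0.0545]
orientation: [3.121, 0.362, -0.001]
force: [-0.5, 0.8, -0.5]
opening: 0.0005
gripper_force: 0.0
```

Run:
```python
from h import *
s=robot.read_state();print(s["t"],s["tool_pos"],s["force"])
save("wrist","w7")
for n in ["corner_fr","tab_nr","tab_fr","plate_mid","tab_fl","tab_nl"]:
    z=.043 if n[0]=="t" else .0339
    for q in eyes.place_of("wrist",n)[:1]:
        X=ray("wrist",q["xy"],z);d=X[:2]-[.463,.1877];c,q_=np.cos(.232),np.sin(.232);print(n,round(q["conf"],2),np.round(q["xy"]),X.round(4),(c*d[0]+q_*d[1]).round(4),(-q_*d[0]+c*d[1]).round(4))
d=s["tool_pos"][:2]-[.463,.1877];print("tcp local",c*d[0]+q_*d[1],-q_*d[0]+c*d[1])
```

```text
12.9833 [0.52808587 0.08568876 0.05449522] [-0.51592795  0.76229916 -0.53990203]
corner_fr 0.66 [201. 211.] [0.5129 0.1336 0.0339] 0.0361 -0.0641
tab_nr 0.63 [257. 298.] [0.4486 0.0711 0.043 ] -0.0409 -0.1101
tab_fr 0.73 [258. 210.] [0.5281 0.0895 0.043 ] 0.0408 -0.1106
plate_mid 0.76 [128. 254.] [0.4596 0.1886 0.0339] -0.0031 0.0017
tab_fl 0.38 [ 70. 291.] [0.418  0.2307 0.043 ] -0.0339 0.0522
tcp local 0.03988724675015711 -0.1142430315603287
```

View pics/w7.png

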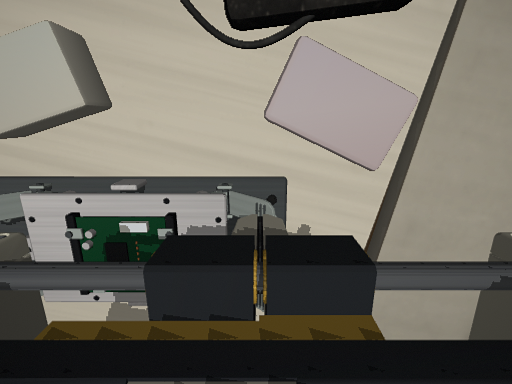

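The fingertips at (260,215) stand right over the fr leaf's ribs. Pressing down.

>>> apply_moves(steps=[0,0,0.4,0,0,0,0,0,0,0.2,0,0,0,0,0,0,0.2,0,0,0,0,0,0,0.2,0,0,0,0,0,0,0.2,0,0,0,0])

```text
t: 13.75
tool_pos: [0.5281, 0.0864, 0.018]
orientation: [3.12, 0.365, -0.0]
force: [-0.9, -0.6, 3.0]
opening: 0.0005
gripper_force: 1.2
```

>>> apply_moves(steps=[0,0,0.2,0,0,0,0,0,0,0.2,0,0,0,0,0,0,0.1,0,0,0,0,0,0,0,0,0,0,0])

```text
t: 14.08
tool_pos: [0.5277, 0.0863, 0.0028]
orientation: [-3.12, -0.364, 0.002]
force: [-1.0, 0.2, 0.2]
opening: 0.0001
gripper_force: 0.0
```

>>> apply_moves(steps=[0,0,0.1,0,0,0,0,0,0,0.1,0,0,0,0,0,0,0,0,0,0,0])

```text
t: 14.33
tool_pos: [0.5281, 0.0863, -0.0027]
orientation: [3.12, 0.365, -0.0]
force: [1.1, -0.1, -0.8]
opening: 0.0008
gripper_force: 0.0
```

>>> apply_moves(steps=[0,0,0.05,0,0,0,0,0,0,0.03,0,0,0,0,0,0,0,0,0,0,0])

```text
t: 14.58
tool_pos: [0.5281, 0.0863, -0.0048]
orientation: [3.12, 0.365, -0.0]
force: [0.0, -0.5, -0.3]
opening: 0.001
gripper_force: 0.1
```

>>> apply_moves(steps=[0,0,0.04,0,0,0,0,0,0,0,0,0,0,0])

```text
t: 14.75
tool_pos: [0.5282, 0.0864, -0.0055]
orientation: [-3.12, -0.365, -0.0]
force: [-3.0, -0.2, 5.2]
opening: 0.0005
gripper_force: 2.6
```

>>> apply_moves(steps=[0,0,0.03,0,0,0,0,0,0,0,0,0,0,0,0,0,-0.8,0,0,0,0,0,0,-0.8,0,0,0,0,0,-0.6,-0.2,0,0,0,0,0,-0.6,0,0,0,0,0,0,-0.6,0,0,0,0,0,0,0,0,0,0,0,0])

```text
t: 15.42
tool_pos: [0.5149, 0.1416, 0.0473]
orientation: [-3.119, -0.367, 0.0]
force: [0.0, 0.8, -0.3]
opening: 0.0006
gripper_force: 0.0
```

Run:
```python
from h import *
s=robot.read_state();print(s["t"],s["tool_pos"],s["force"])
save("wrist","w8")
for n in ["tab_nr","tab_fr","plate_mid"]:
    for q in eyes.place_of("wrist",n)[:1]: print(n,round(q["conf"],2),np.round(q["xy"]))
```

```text
15.4167 [0.51494804 0.14158554 0.04730546] [ 0.02959916  0.82497976 -0.25283028]
tab_fr 0.67 [336. 200.]
```

View pics/w8.png

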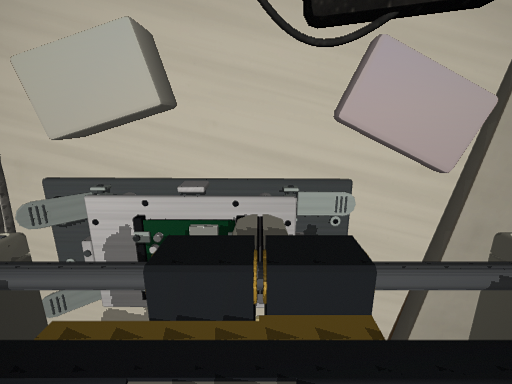

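The fr leaf now lies flat at (325,203), and the two left leaves in view are still up. Now the check press on fr.

>>> apply_moves(steps=[0,0.1,0.6,0,0,0,0,0,0.05,0.4,0,0,0,0,0,0,0.1,0,0,0,0,0,0,0,0,0,0,0])

```text
t: 15.95
tool_pos: [0.5157, 0.1335, 0.0131]
orientation: [3.12, 0.363, -0.005]
force: [0.2, -1.5, 0.5]
opening: 0.0006
gripper_force: 0.5
```

>>> apply_moves(steps=[0,0,0.06,0,0,0,0,0,0,0,0,0,0,0])

```text
t: 16.12
tool_pos: [0.5165, 0.1339, 0.0125]
orientation: [3.12, 0.364, -0.002]
force: [-1.7, -1.8, 2.9]
opening: 0.0008
gripper_force: 1.7
```

>>> apply_moves(steps=[0,0,0.04,0,0,0,0,0,0,0,0,0,0,0])

```text
t: 16.28
tool_pos: [0.5167, 0.1339, 0.0123]
orientation: [3.12, 0.364, -0.001]
force: [-6.4, -2.7, 12.1]
opening: 0.0004
gripper_force: 6.2
```

It stands firm at 12 N with under 1 mm of give. I'll hold briefly, then lift clear.

>>> apply_moves(steps=[0,0,0.01,0,0,0,0,0,0,0,0,0,0,0,0,0,0,0,0,0,0,0,0,0,0,0,0,0,0,0,0,0,0,0,0])

```text
t: 16.7
tool_pos: [0.5167, 0.134, 0.0122]
orientation: [3.12, 0.364, -0.001]
force: [-7.6, -3.3, 15.1]
opening: 0.0004
gripper_force: 7.5
```

>>> apply_moves(steps=[0,0,-0.5,0,0,0,0,0,0,-1,0,0,0,0,0,0,-1,0,0,0,0,0,0,-1,0,0,0,0,0,0,-1,0,0,0,0,0,0,-1,0,0,0,0,0,0,0,0,0,0,0,0,0,0,0,0,0,0])

```text
t: 17.37
tool_pos: [0.5184, 0.1347, 0.1783]
orientation: [-3.12, -0.364, -0.007]
force: [1.1, 0.2, -0.0]
opening: 0.0004
gripper_force: 0.0
```

Run:
```python
from h import *
save("side","s9");save("wrist","w9")
a=cv2.resize(cv2.imread("pics/s9.png")[100:260,190:350],(400,400));b=cv2.resize(cv2.imread("pics/w9.png"),(400,300))
cv2.imwrite("pics/c9.png",np.hstack([a,cv2.copyMakeBorder(b,0,100,0,0,0)]))
```

```text
(no output)
```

View pics/c9.png

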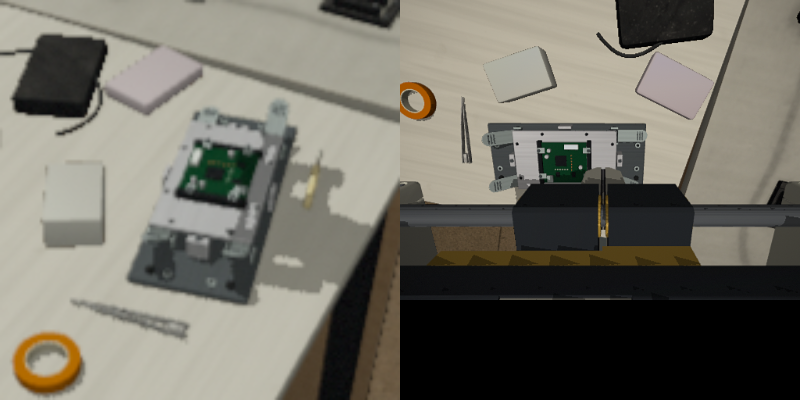

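The side view shows the nr leaf (278,115) and both left leaves standing. The fr leaf lies flat, seen in the wrist view at (632,137). The plate, driver, tweezers and tape are where they were.

```bash
python3 -c "
from plant import robot
print(robot.close_job())"
```

```text
the job is handed in; nothing more can be done
None
```

The soft rest was at the far right corner; I pressed only its shim flat, that corner then held about 15 N with about 1 mm of give, and I handed the job in (no verdict was returned).

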